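Fit the dough paddle on the processor's drive spindle

ROBOT

A 7-joint arm with a two-finger parallel gripper is mounted at the origin on a cart in front of the work surface, level with it; the furniture and walls round the work are solid. World frame = base frame: x ahead of the robot, y to its left, z up, the work surface at z = 0. Lengths are in m, angles in rad, forces in N, time in s.
With the tool pointing down it reaches from about 0.425 to 0.925 m from the base axis. Payload 6.8 kg.
Tool frame: the origin (TCP) lies at the very end of the fingers, on their centre line; the grasp point (between the pads) lies 19 mm behind it; z points along the fingers, y is the line along which they close (so a half turn about z gives the same grasp; the last joint's range is limited). The gripper opens to 85 mm and grips with 20 to 120 N. Pads are 22 mm wide; open, the fingers measure 114 mm over their backs; the gripper's body (76 mm by 85 mm) begins 54 mm behind the grasp point. The pads swing forward as they close: fully open they stand 13 mm farther back than shut.
Start: joints at [-1.371, 0.477, 0.022, 1.555, -0.011, 1.109, -0.083], TCP at [0.204, 0.643, 0.231] pointing down, gripper open.
Joint ranges: [-2.96, 2.96], [-0.34, 2.1], [-1.41, 1.46], [0.24, 2.44], [-1.37, 4.51], [0.17, 1.92], [-2.96, 2.96]. Speed limits (rad/s): [2.39, 2.39, 3.14, 3.14, 3.14, 3.14, 3.14].

INTERFACE

Orientations are given as a unit quaternion [w, x, y, z].
In Python, from station import bot gives the robot as it stands.
- The arm moves only by the tool apply_moves, never from a script. Its argument "deltas" is a list of rows, each a list of 3 entries, a list of its own where there are three numbers: the closure, from 0 (fully open) to 1 (shut), then the shift along the tool's x, y, z in units of 0.2 m (1.0 is 0.2 m), then the turn about the tool's z in units of 2 pi rad (1.0 is 2 pi rad). A call has 1 to 12 rows; each row is the pose to reach, as a shift and turn from the pose commanded when the call began, along the tool's axes at that moment, turning the shorter way round; what a row does not reach only later rows make up. A row lasts 1/10 s, in which the tool goes at most 50 mm and 8.59 degrees, less where a joint would pass 70% of its speed; a pose out of reach is approached as far as the arm can. A call with a number of a shift or a turn outside -1 to 1 is refused whole. A call with a gripper value outside its range is refused whole. The fingers move at their own pace and stop on an object; "squeeze" is the grip in N (left out, the last holds). Time passes only in rows, so rows that repeat a pose let the fingers close. It gives the time, the measured TCP pose, the force, the opening and the grip force at its end, in the units of the state.
- bot.get_obs(): the state, without advancing time (a new reading comes with each control period).
- bot.read_camera(name): name is "side" or "top"; returns a dict with "color" (400x640x3 uint8, red, green, blue), "intrinsics" (3x3 intrinsics, pixels), "pose" (4x4, takes a point from camera to world coordinates). Camera axes: x right, y down, z forward; pixel columns grow to the right and rows downward; lengths in m; the calibration is good to about 2 mm. A picture is of the moment at which its call begins. There is no depth.
- bot.hand_in(): hands the job in; it is judged then, once.
Trained networks look in a picture, given as the dict that the camera call returned (one of the last four; its "shot" number tells which), for a name from the list of things; names that differ only in an ending like _2 or _b are one class to them, and where a whole thing is asked for, a point or a joint stands for the part that bears it (a point fixed in the world has none). Each returns a list of dicts, best first, with "confidence" (0 to 1); they miss things now and then, are a little off and sometimes report something else, mostly with a low value. They report only what shows in the picture. A call takes as long as a camera call.
- bot.look_for(picture, target): "point" ([x, y, z] in m, in world coordinates, good to about 4 mm: the middle of the surface that is visible of it).
The state is a dict: "t": time; "q": joint angles; "joint_vel": joint speeds; "joint_torque": joint torques, N m; "eef_pos": TCP position; "tool_rot": TCP orientation; "contact_force": force on the tool from outside, world axes, zero at the start; "torque": the same for the moment, N m; "gripper_width": opening from 0.0 (shut) to 1.0 (fully open); "grasp_force": force on a finger pad.
Only numpy, scipy, OpenCV 4.12 (cv2) and the standard library are available. Lean on these libraries where they do the work, as an engineer would, in place of code of your own. Each camera call takes 0.05 s, during which the arm holds its last target. There are 200 camera calls.

TASK

Pick up the dough paddle, put it over the upright spindle in the food processor's bowl and, pressing only lightly, turn it until its keyway finds the spindle's drive key and the hub drops fully home on the bowl floor; then let go of it. Never force it: feel for the key rather than push, and leave the shaker, the cup and the timer where they stand.

Things in the scene. Friction and masses are not known exactly. Their poses are not given: they have to be found in the camera images.
- processor: Food processor, fixed: white motor base 190 (x) x 170 (y) x 64 mm high, on it a low clear round bowl, open on top: inner radius 74 mm at the floor, 4 mm wall, rim 109 mm above the worktop, small handle at -y reaching 108 mm from the axis. Origin: centre of the underside, z up; -x is the front with the dial. The spindle stands on its z axis.
- bowl_floor_centre (a point): Point on the spindle axis at the bowl's inside floor, 70 mm above the worktop; axes as the processor's. Round the spindle's foot sits the drive key: a straight bar 32 mm long, 6 mm wide, 18 mm high, crossing the pin centrally. Its direction is not reported: its long line lies anywhere from 0.2 to 1.6 rad counterclockwise, seen from above, of the processor's x axis.
- spindle_tip (a point): Top of the steel spindle, a round upright pin of diameter 12 mm with a coned tip, 55 mm above the bowl floor. A brake holds the spindle still (it slips only above about 1 N m). Axes are the processor's, not the key's.
- paddle_grip (a point): Centre of the grip bar of the loose dough paddle (white plastic, 130-210 g, 99 mm tall, standing upright on the worktop). Bar: 40 mm along x, 14 mm thick along y, 36 mm high; this point is 81 mm above the hub's underside, 18 mm below the top; z up. Below it a tube of 31 mm diameter, and at the bottom two blunt arms reaching 63 mm out along +y and -y, up to 26 mm high.
- paddle_foot (a point): Centre of the underside of the paddle's hub (38 mm across); axes as the grip's. Blind bore 14 mm wide, 59 mm deep; keyway along x (as the bar) 9 mm wide, 22 mm deep, open at both ends; half a turn fits too. Off line, the hub rests on the key's top, 18 mm short of home; within about 5 degrees of the key it can go down. Home: on the bowl floor.
- sugar_shaker: Bystander: glass sugar shaker, diameter 44 mm, 90 mm tall; origin at the centre of its underside. Leave alone.
- cup_orange: Bystander: small terracotta-orange cup, 58 x 87 x 56 mm with its handle; origin at its underside. Leave alone.
- kitchen_timer: Bystander: round white kitchen timer with a knob on top, diameter 72 mm, 35 mm tall; origin at the centre of its underside. Leave alone.

How it is judged:
By the outcome, as a careful person would: the job done as asked, in the order asked, and still so for the second after the job is handed in, with the robot touching nothing.
It also fails if it takes over 67 s, if anything falls off the work surface, if the arm or the gripper's body presses on something with over 40 N, if the wrist force passes 120 N, or if a joint passes its speed limit or range.

## Working session

There is one attempt and no reset: what is moved stays moved. The work goes in short steps, Python scripts to look and compute and a tool call to move; the robot and the scene stay as the last step left them, time stands still between calls to the robot, and variables do not carry over. Pictures are saved under pics/ and viewed, at most 10 in all, crops included, and the job is handed in when it is done.

Besides the shell and the picture viewer there is one more tool, called after ">>>" as name(argument=value, ...), one argument or row to a line, values as JSON. apply_moves: Moves the arm, as the interface text tells. Its arguments: {"type":"object","properties":{"deltas":{"type":"array","items":{"type":"array"}},"squeeze":{"type":"number"}},"required":["deltas"]}

```bash
mkdir -p pics; python3 - <<'E'
from station import bot
import cv2,numpy as np
o=bot.get_obs();print({k:np.round(v,3).tolist() for k,v in o.items()})
for n in("side","top"):
    p=bot.read_camera(n);cv2.imwrite(f"pics/{n}0.png",p["color"][:,:,::-1])
    print(n,np.round(p["intrinsics"],1).tolist(),np.round(p["pose"],3).tolist())
    for t in["processor","bowl_floor_centre","spindle_tip","paddle_grip","paddle_foot","sugar_shaker","cup_orange","kitchen_timer"]:
        r=bot.look_for(p,t);print(t,[(np.round(a["point"],3).tolist(),round(a["confidence"],2)) for a in r[:2]])
E
```

```text
{'t': 0.0, 'q': [-1.371, 0.478, 0.022, 1.556, -0.011, 1.109, -0.083], 'joint_vel': [0.001, -0.002, 0.0, 0.001, -0.001, 0.001, 0.001], 'joint_torque': [0.001, -59.644, 1.608, -28.12, 0.012, 0.009, -0.0], 'eef_pos': [0.204, 0.643, 0.23], 'tool_rot': [-0.0, 0.153, 0.988, -0.001], 'contact_force': [0.762, -0.588, 0.178], 'torque': [-0.009, -0.043, -0.023], 'grasp_force': 0.0, 'gripper_width': 0.997}
side [[384.0, 0.0, 320.3], [0.0, 384.0, 194.7], [0.0, 0.0, 1.0]] [[0.994, -0.068, 0.088, 0.371], [-0.111, -0.609, 0.785, -1.054], [-0.0, -0.79, -0.613, 0.866], [0.0, 0.0, 0.0, 1.0]]
processor [([0.476, -0.303, 0.073], 0.57)]
bowl_floor_centre [([0.476, -0.311, 0.073], 0.63)]
spindle_tip [([0.458, 0.219, 0.047], 0.24)]
paddle_grip [([0.452, 0.217, 0.052], 0.65), ([0.479, -0.304, 0.073], 0.54)]
paddle_foot [([0.452, 0.221, 0.05], 0.66)]
sugar_shaker [([0.43, -0.016, 0.05], 0.55)]
cup_orange [([0.412, -0.462, 0.044], 0.94)]
kitchen_timer [([0.538, -0.492, 0.016], 0.88), ([0.479, -0.307, 0.072], 0.17)]
top [[393.7, 0.0, 325.7], [0.0, 393.7, 197.2], [0.0, 0.0, 1.0]] [[0.124, -0.972, 0.202, 0.272], [-0.992, -0.121, 0.025, -0.129], [0.0, -0.203, -0.979, 1.094], [0.0, 0.0, 0.0, 1.0]]
processor [([0.475, -0.278, 0.069], 0.56)]
bowl_floor_centre [([0.473, -0.28, 0.07], 0.83)]
spindle_tip [([0.479, -0.274, 0.071], 0.65)]
paddle_grip [([0.45, 0.221, 0.034], 0.62)]
paddle_foot [([0.454, 0.224, 0.032], 0.92)]
sugar_shaker [([0.428, -0.004, 0.082], 0.77), ([0.475, -0.278, 0.07], 0.53)]
cup_orange [([0.411, -0.481, 0.036], 0.82)]
kitchen_timer [([0.545, -0.474, 0.018], 0.61)]
```

View pics/side0.png

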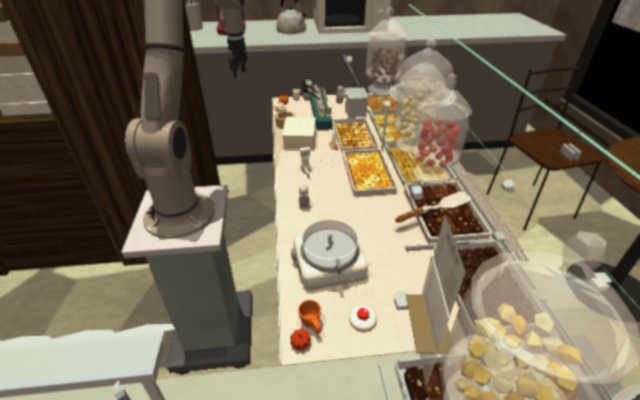

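View pics/top0.png

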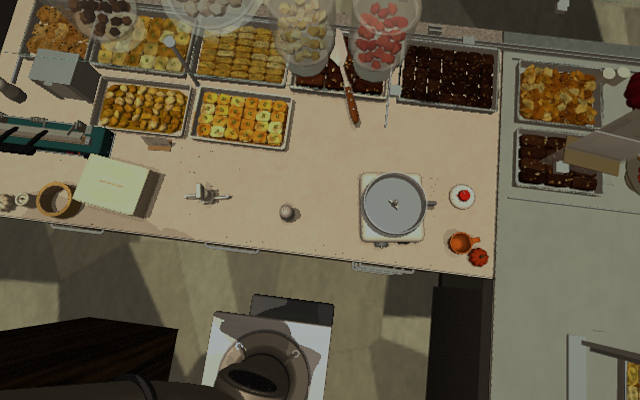

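The side view shows the paddle at about (305,160) and the processor at about (330,250). The top view shows the paddle at (208,195) and the spindle at (393,204). I'll enlarge these next.

```bash
python3 - <<'E'
import cv2,numpy as np
s=cv2.imread("pics/side0.png");t=cv2.imread("pics/top0.png")
def c(i,x,y,w,h):return cv2.resize(i[y:y+h,x:x+w],(400,300),interpolation=cv2.INTER_CUBIC)
a=np.vstack([np.hstack([c(s,275,135,60,45),c(s,290,214,80,60)]),np.hstack([c(t,178,172,60,45),c(t,353,174,80,60)])])
cv2.imwrite("pics/c0.png",a)
E
```

```text
(no output)
```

View pics/c0.png

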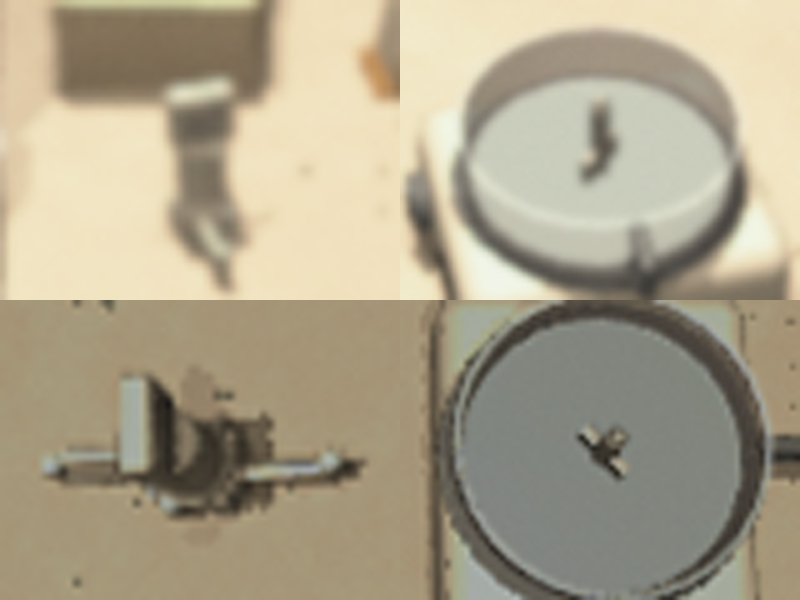

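```bash
cat > h.py <<'E'
import numpy as np
K={'s':np.array([[384.0,0,320.3],[0,384,194.7],[0,0,1]]),'t':np.array([[393.7,0,325.7],[0,393.7,197.2],[0,0,1]])}
from station import bot
P={'s':np.array(bot.read_camera("side")["pose"]),'t':np.array(bot.read_camera("top")["pose"])}
def ray(c,p):
    d=P[c][:3,:3]@np.linalg.solve(K[c],[p[0],p[1],1]);return P[c][:3,3],d/np.linalg.norm(d)
def onz(c,p,z):
    o,d=ray(c,p);return np.round(o+d*(z-o[2])/d[2],4)
def tri(ps,pt):
    a=np.zeros((3,3));b=np.zeros(3);R=[ray('s',ps),ray('t',pt)]
    for o,d in R:
        m=np.eye(3)-np.outer(d,d);a+=m;b+=m@o
    x=np.linalg.solve(a,b);return np.round(x,4),[round(np.linalg.norm(np.cross(x-o,d)),4) for o,d in R]
E
python3 - <<'E'
from h import *
def cs(u,v,x,y,s,ou,ov):return (x+(u-ou+.5)/s-.5,y+(v-ov+.5)/s-.5)
s1=lambda u,v:cs(u,v,275,135,60/9,0,0) if 0 else cs(u,v,275,135,400/60,0,0)
s2=lambda u,v:cs(u,v,290,214,5,400,0)
t1=lambda u,v:cs(u,v,178,172,400/60,0,300)
t2=lambda u,v:cs(u,v,353,174,5,400,300)
print("bar top",tri(s1(200,92),t1(135,424)),onz('s',s1(200,92),.099),onz('t',t1(135,424),.099))
a,b=onz('t',t1(135,376),.099),onz('t',t1(135,472),.099);print("bar dir",a-b)
a,b=onz('s',s1(168,99),.099),onz('s',s1(232,87),.099);print("bar dir s",b-a)
a,b=onz('t',t1(48,465),.02),onz('t',t1(345,466),.02);print("arms",a,b,(a+b)/2,a-b)
print("tip",tri(s2(600,102),t2(618,434)),onz('s',s2(600,102),.125),onz('t',t2(618,434),.125))
a,b=onz('t',t2(585,434),.088),onz('t',t2(621,471),.088);print("key",a,b,(a+b)/2,a-b,np.arctan2(*(a-b)[1::-1]))
print("rimc",onz('t',t2(611,453),.109))
E
```

```text
bar top (array([0.4538, 0.2282, 0.0972]), [np.float64(0.0006), np.float64(0.0006)]) [0.453  0.2251 0.099 ] [0.4541 0.2277 0.099 ]
bar dir [0.0376 0.0072 0.    ]
bar dir s [0.0378 0.0093 0.    ]
arms [0.4468 0.2887 0.02  ] [0.4618 0.1654 0.02  ] [0.4543  0.22705 0.02   ] [-0.015   0.1233  0.    ]
tip (array([ 0.4847, -0.2812,  0.1218]), [np.float64(0.0012), np.float64(0.0012)]) [ 0.483  -0.2848  0.125 ] [ 0.4852 -0.2806  0.125 ]
key [ 0.4912 -0.2694  0.088 ] [ 0.474  -0.2897  0.088 ] [ 0.4826  -0.27955  0.088  ] [0.0172 0.0203 0.    ] 0.8678772898871656
rimc [ 0.4784 -0.2805  0.109 ]
```

>>> apply_moves(
  deltas=[
    [0,[-0.9,-0.8,0],-0.073],
    [0,[-0.9,-0.8,0],-0.073],
    [0,[-0.9,-0.8,0],-0.073],
    [0,[-0.9,-0.8,0],-0.073],
    [0,[-0.9,-0.8,0],-0.073],
    [0,[-0.9,-0.8,0],-0.073],
  ],
)

```text
t: 1.6
eef_pos: [0.3321, 0.4303, 0.2315]
tool_rot: [0.001, -0.071, 0.998, -0.001]
contact_force: [-0.1, 0.7, -0.4]
gripper_width: 1.0
grasp_force: 0.0
```

```bash
cat > g.py <<'E'
import sys,numpy as np
from scipy.spatial.transform import Rotation as R
from station import bot
def go(x,y,z,yaw):  # yaw = world angle of tool y (mod pi)
    o=bot.get_obs();q=o["tool_rot"];r=R.from_quat([q[1],q[2],q[3],q[0]]).as_matrix()
    d=r.T@(np.array([x,y,z])-o["eef_pos"]);a=np.arctan2(r[1,1],r[0,1])
    e=(yaw-a+np.pi/2)%np.pi-np.pi/2
    print("t",round(o["t"],2),"pos",np.round(o["eef_pos"],4),"yawY",round(a,3),"tilt",np.round(r[:,2],3),"q7",np.round(o["q"],2),"F",np.round(o["contact_force"],1),"T",np.round(o["torque"],2),"w",round(o["gripper_width"],3),round(o["grasp_force"],1))
    print("shift",np.round(d/.2,3),"turn",round(-e/2/np.pi,4))
go(*map(float,sys.argv[1:]))
E
python3 g.py .454 .2275 .068 1.72
```

```text
t 1.6 pos [0.3321 0.4303 0.2315] yawY 1.712 tilt [ 0.002 -0.003 -1.   ] q7 [-1.02  0.26 -0.01  1.87  0.01  1.01  0.68] F [-0.1  0.7 -0.4] T [ 0.   -0.01 -0.02] w 1.0 0.0
shift [-0.46  -1.087  0.821] turn -0.0013
```

>>> apply_moves(
  deltas=[
    [0,[-0.43,-1.0,0.2],0],
    [0,[-0.43,-1.0,0.2],0],
    [0,[-0.43,-1.0,0.2],0],
    [0,[-0.43,-1.0,0.2],0],
    [0,[-0.43,-1.0,0.2],0],
    [0,[-0.43,-1.0,0.2],0],
  ],
)

```text
t: 2.2
eef_pos: [0.4442, 0.2482, 0.1909]
tool_rot: [-0.0, -0.072, 0.997, -0.001]
contact_force: [-0.3, 0.6, 1.2]
gripper_width: 1.003
grasp_force: 0.0
```

```bash
python3 g.py .454 .2275 .068 1.72
```

```text
t 2.2 pos [0.4442 0.2482 0.1909] yawY 1.716 tilt [-0.    -0.002 -1.   ] q7 [-0.72  0.25  0.1   2.   -0.03  0.9   1.11] F [-0.3  0.6  1.2] T [ 0.04 -0.04 -0.03] w 1.003 0.0
shift [-0.034 -0.108  0.615] turn -0.0007
```

>>> apply_moves(
  deltas=[
    [0,[-0.034,-0.108,0.1],0],
    [0,[-0.034,-0.108,0.3],0],
    [0,[-0.034,-0.108,0.5],0],
    [0,[-0.034,-0.108,0.61],0],
    [0,[-0.034,-0.108,0.61],0],
    [1,[-0.034,-0.108,0.61],0],
    [1,[-0.034,-0.108,0.61],0],
    [1,[-0.034,-0.108,0.61],0],
    [1,[-0.034,-0.108,0.61],0],
    [1,[-0.034,-0.108,0.61],0],
    [1,[-0.034,-0.108,0.61],0],
    [1,[-0.034,-0.108,0.61],0],
  ],
  squeeze=60,
)

```text
t: 3.4
eef_pos: [0.453, 0.2314, 0.07]
tool_rot: [0.0, -0.075, 0.997, 0.0]
contact_force: [-1.0, -0.8, 7.1]
gripper_width: 0.153
grasp_force: 62.2
```

```bash
python3 g.py .454 .2275 .24 1.72
```

```text
t 3.4 pos [0.453  0.2314 0.07  ] yawY 1.721 tilt [ 0.001  0.001 -1.   ] q7 [-0.66  0.43  0.09  2.09 -0.06  0.62  1.18] F [-1.  -0.8  7.1] T [-0.04  0.24  0.05] w 0.153 62.2
shift [-0.003 -0.019 -0.85 ] turn 0.0002
```

>>> apply_moves(
  deltas=[
    [1,[0,0,-0.2],0],
    [1,[0,0,-0.4],0],
    [1,[0,0,-0.6],0],
    [1,[0,0,-0.8],0],
    [1,[0,0,-0.8],0],
    [1,[0,0,-0.8],0],
  ],
)

```text
t: 4.0
eef_pos: [0.4527, 0.2312, 0.2297]
tool_rot: [0.001, -0.075, 0.997, 0.0]
contact_force: [0.2, -1.2, -2.5]
gripper_width: 0.154
grasp_force: 61.4
```

```bash
python3 g.py .465 -0.03 .23 2.1; python3 - <<'E'
from station import bot
import cv2,numpy as np
p=bot.read_camera("side");s=p["color"][:,:,::-1]
t=bot.read_camera("top")["color"][:,:,::-1]
cv2.imwrite("pics/s1.png",s);cv2.imwrite("pics/t1.png",t)
c=lambda i,x,y:cv2.resize(i[y:y+75,x:x+100],(400,300),interpolation=cv2.INTER_CUBIC)
cv2.imwrite("pics/c1.png",np.vstack([np.hstack([c(s,255,90),c(s,255,150)]),np.hstack([c(t,140,130),c(t,140,180)])]))
E
```

```text
t 4.0 pos [0.4527 0.2312 0.2297] yawY 1.722 tilt [ 0.001  0.001 -1.   ] q7 [-0.69  0.2   0.11  1.96 -0.03  0.98  1.15] F [ 0.2 -1.2 -2.5] T [-0.11  0.06 -0.08] w 0.154 61.4
shift [ 0.135 -1.3   -0.003] turn -0.0602
```

View pics/c1.png

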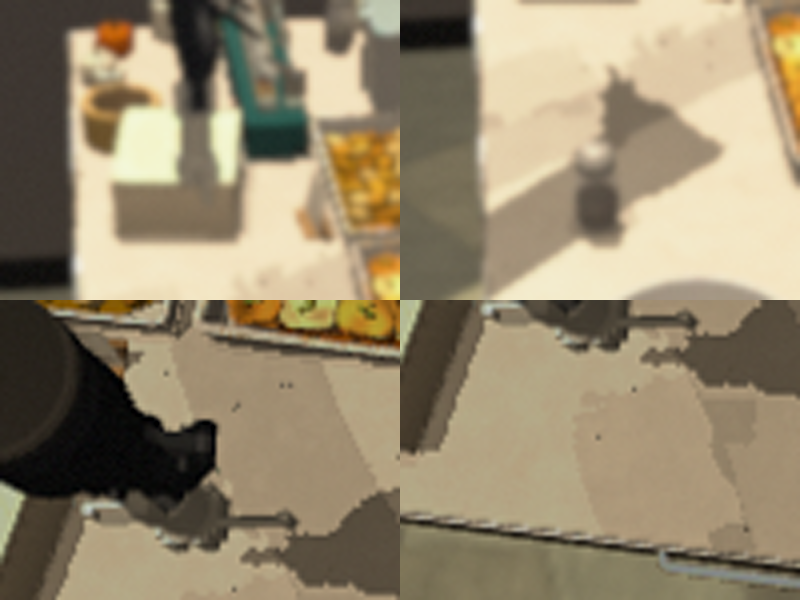

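>>> apply_moves(
  deltas=[
    [1,[0.1,-1,0],0.17],
    [1,[0.1,-1,0],0.17],
    [1,[0.1,-1,0],0.17],
    [1,[0.1,-1,0],0.17],
    [1,[0.1,-1,0],0.17],
    [1,[0.1,-1,0],0.17],
    [1,[0.1,-1,0],0.17],
    [1,[0.1,-1,0],0.17],
  ],
)

```text
t: 4.9
eef_pos: [0.4618, 0.0301, 0.2277]
tool_rot: [-0.001, 0.444, 0.896, -0.001]
contact_force: [-0.3, 0.0, -1.9]
gripper_width: 0.15
grasp_force: 61.2
```

```bash
python3 g.py .475 -0.15 .23 -0.37
```

```text
t 4.9 pos [0.4618 0.0301 0.2277] yawY 0.651 tilt [-0.003 -0.001 -1.   ] q7 [-0.53  0.13  0.36  2.06 -0.05  0.96  0.51] F [-0.3  0.  -1.9] T [-0.07  0.02 -0.  ] w 0.15 61.2
shift [-0.756 -0.493 -0.011] turn 0.1625
```

>>> apply_moves(
  deltas=[
    [1,[-0.76,-0.49,-0.01],0.162],
    [1,[-0.76,-0.49,-0.01],0.162],
    [1,[-0.76,-0.49,-0.01],0.162],
    [1,[-0.76,-0.49,-0.01],0.162],
    [1,[-0.76,-0.49,-0.01],0.162],
    [1,[-0.76,-0.49,-0.01],0.162],
    [1,[-0.76,-0.49,-0.01],0.162],
    [1,[-0.76,-0.49,-0.01],0.162],
  ],
)

```text
t: 5.7
eef_pos: [0.4769, -0.1496, 0.2303]
tool_rot: [-0.001, 0.823, 0.568, -0.001]
contact_force: [0.0, 0.1, -2.3]
gripper_width: 0.151
grasp_force: 61.2
```

```bash
python3 g.py .484 -0.2815 .23 -0.37
```

```text
t 5.7 pos [ 0.4769 -0.1496  0.2303] yawY -0.362 tilt [-0.002 -0.    -1.   ] q7 [-0.37  0.21  0.64  2.   -0.15  0.98 -0.02] F [ 0.   0.1 -2.3] T [-0.05 -0.    0.01] w 0.151 61.2
shift [-0.604  0.267  0.001] turn 0.0013
```

>>> apply_moves(
  deltas=[
    [1,[-0.6,0.267,0],0],
    [1,[-0.6,0.267,0],0],
    [1,[-0.6,0.267,0],0],
    [1,[-0.6,0.267,0],0],
    [1,[-0.6,0.267,0],0],
  ],
)

```text
t: 6.2
eef_pos: [0.484, -0.2812, 0.2304]
tool_rot: [-0.001, 0.823, 0.568, -0.001]
contact_force: [0.9, 0.3, -3.2]
gripper_width: 0.152
grasp_force: 61.1
```

```bash
python3 g.py .484 -0.2815 .23 -0.37; python3 - <<'E'
from station import bot
import cv2,numpy as np
s=bot.read_camera("side")["color"][:,:,::-1]
t=bot.read_camera("top")["color"][:,:,::-1]
cv2.imwrite("pics/s2.png",s);cv2.imwrite("pics/t2.png",t)
c=lambda i,x,y:cv2.resize(i[y:y+100,x:x+67],(400,600),interpolation=cv2.INTER_CUBIC)
cv2.imwrite("pics/c2.png",np.hstack([c(s,297,175),c(t,360,150)]))
E
```

```text
t 6.2 pos [ 0.484  -0.2812  0.2304] yawY -0.362 tilt [-0.002  0.    -1.   ] q7 [-0.12  0.34  0.68  1.87 -0.24  1.02  0.3 ] F [ 0.9  0.3 -3.2] T [ 0.03  0.   -0.05] w 0.152 61.1
shift [-0.002  0.     0.002] turn 0.0013
```

View pics/c2.png

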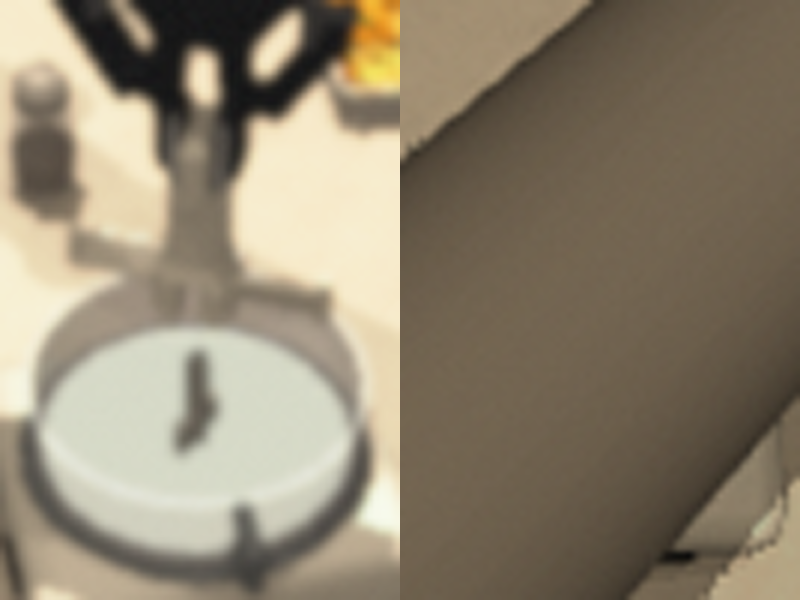

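```bash
python3 - <<'E'
from h import *
f=lambda u,v:(297+(u+.5)/(400/67)-.5,175+(v+.5)/6-.5)
a,b=onz('s',f(74,248),.173),onz('s',f(328,303),.173);print(a,b,(a+b)/2,np.linalg.norm(a-b),np.arctan2(*(b-a)[1::-1]))
print("tip",onz('s',f(198,352),.125))
g=lambda u,v:(140+(u+.5)/4-.5,130+(v-300+.5)/4-.5)
a,b=onz('t',g(88,510),.173),onz('t',g(295,520),.173);print("lift",a,b,(a+b)/2,a-b)
E
```

```text
[ 0.4288 -0.2573  0.173 ] [ 0.5385 -0.3071  0.173 ] [ 0.48365 -0.2822   0.173  ] 0.12047460313277647 -0.4261466248531624
tip [ 0.4839 -0.2818  0.125 ]
lift [0.4493 0.2914 0.173 ] [0.4586 0.1667 0.173 ] [0.45395 0.22905 0.173  ] [-0.0093  0.1247  0.    ]
```

>>> apply_moves(
  deltas=[
    [1,[0,0,0.08],0],
    [1,[0,0,0.14],0],
    [1,[0,0,0.16],0],
    [1,[0,0,0.18],0],
    [1,[0,0,0.19],0],
    [1,[0,0,0.2],0],
    [1,[0,0,0.21],0],
    [1,[0,0,0.21],0],
  ],
)

```text
t: 7.2
eef_pos: [0.4846, -0.281, 0.1892]
tool_rot: [-0.0, 0.824, 0.567, -0.0]
contact_force: [-0.3, -0.6, -1.5]
gripper_width: 0.15
grasp_force: 61.1
```

```bash
python3 g.py .484 -0.2815 .165 -0.37
```

```text
t 7.2 pos [ 0.4846 -0.281   0.1892] yawY -0.364 tilt [-0.  0. -1.] q7 [-0.1   0.39  0.65  1.91 -0.29  0.94  0.33] F [-0.3 -0.6 -1.5] T [ 0.02  0.01 -0.  ] w 0.15 61.1
shift [-0.004 -0.002  0.121] turn 0.0009
```

>>> apply_moves(
  deltas=[
    [1,[0,0,0.01],0],
    [1,[0,0,0.02],0],
    [1,[0,0,0.03],0],
    [1,[0,0,0.04],0],
    [1,[0,0,0.05],0],
    [1,[0,0,0.06],0],
    [1,[0,0,0.06],0],
  ],
)

```text
t: 7.9
eef_pos: [0.4845, -0.2809, 0.177]
tool_rot: [-0.0, 0.824, 0.567, -0.0]
contact_force: [-0.3, -1.0, -1.9]
gripper_width: 0.148
grasp_force: 61.1
```

```bash
python3 g.py .484 -0.2815 .165 -0.37
```

```text
t 7.9 pos [ 0.4845 -0.2809  0.177 ] yawY -0.364 tilt [-0.001  0.    -1.   ] q7 [-0.09  0.4   0.64  1.92 -0.3   0.91  0.34] F [-0.3 -1.  -1.9] T [-0.02 -0.   -0.02] w 0.148 61.1
shift [-0.004 -0.001  0.06 ] turn 0.0009
```

Clean on the pin. Next I'll ease down to the key top, expected at TCP z of about 0.158.

>>> apply_moves(
  deltas=[
    [1,[0,0,0.02],0],
    [1,[0,0,0.04],0],
    [1,[0,0,0.06],0],
    [1,[0,0,0.07],0],
    [1,[0,0,0.08],0],
    [1,[0,0,0.085],0],
    [1,[0,0,0.09],0],
    [1,[0,0,0.09],0],
  ],
)

```text
t: 8.7
eef_pos: [0.4846, -0.281, 0.1592]
tool_rot: [-0.0, 0.824, 0.567, -0.0]
contact_force: [0.1, -0.1, -0.8]
gripper_width: 0.151
grasp_force: 61.1
```

```bash
python3 g.py .484 -0.2815 .157 -0.37
```

```text
t 8.7 pos [ 0.4846 -0.281   0.1592] yawY -0.364 tilt [-0. -0. -1.] q7 [-0.07  0.43  0.63  1.94 -0.32  0.88  0.36] F [ 0.1 -0.1 -0.8] T [-0.    0.08 -0.05] w 0.151 61.1
shift [-0.003 -0.002  0.011] turn 0.0009
```

>>> apply_moves(
  deltas=[
    [1,[0,0,0.005],0],
    [1,[0,0,0.01],0],
    [1,[0,0,0.01],0],
  ],
)

```text
t: 9.0
eef_pos: [0.4849, -0.2812, 0.1579]
tool_rot: [0.0, 0.824, 0.567, 0.0]
contact_force: [-1.2, 1.3, 3.7]
gripper_width: 0.152
grasp_force: 62.0
```

```bash
python3 g.py .484 -0.2815 .157 -0.37
```

```text
t 9.0 pos [ 0.4849 -0.2812  0.1579] yawY -0.364 tilt [ 0.001  0.    -1.   ] q7 [-0.07  0.43  0.63  1.94 -0.33  0.88  0.36] F [-1.2  1.3  3.7] T [0.26 0.36 0.03] w 0.152 62.0
shift [-0.003 -0.004  0.004] turn 0.0009
```

>>> apply_moves(
  deltas=[
    [1,[0,0,0.002],0.009],
    [1,[0,0,0.004],0.018],
    [1,[0,0,0.004],0.027],
    [1,[0,0,0.004],0.034],
    [1,[0,0,0.004],0.034],
  ],
)

```text
t: 9.5
eef_pos: [0.4848, -0.2819, 0.1574]
tool_rot: [0.001, 0.88, 0.476, 0.0]
contact_force: [-1.9, -0.4, 5.8]
gripper_width: 0.155
grasp_force: 62.3
```

```bash
python3 g.py .484 -0.2815 .157 -0.7
```

```text
t 9.5 pos [ 0.4848 -0.2819  0.1574] yawY -0.58 tilt [ 0.001 -0.001 -1.   ] q7 [-0.11  0.44  0.68  1.94 -0.36  0.88  0.18] F [-1.9 -0.4  5.8] T [-0.12  0.54  0.02] w 0.155 62.3
shift [-0.    -0.004  0.002] turn 0.0192
```

>>> apply_moves(
  deltas=[
    [1,[0,0,0],0.004],
    [1,[0,0,0],0.008],
    [1,[0,0,0],0.012],
    [1,[0,0,0],0.012],
  ],
)

```text
t: 9.9
eef_pos: [0.4846, -0.2806, 0.1562]
tool_rot: [-0.0, 0.897, 0.443, -0.0]
contact_force: [0.1, 1.1, -1.8]
gripper_width: 0.152
grasp_force: 61.2
```

```bash
python3 g.py .484 -0.2815 .157 -0.7
```

```text
t 9.9 pos [ 0.4846 -0.2806  0.1562] yawY -0.654 tilt [-0.  0. -1.] q7 [-0.13  0.45  0.7   1.94 -0.37  0.88  0.11] F [ 0.1  1.1 -1.8] T [-0.01 -0.01 -0.03] w 0.152 61.2
shift [-0.005  0.    -0.004] turn 0.0073
```

The force has gone back to the hanging weight alone, so the keyway has found the key. I'll turn a little further to centre it and lower.

>>> apply_moves(
  deltas=[
    [1,[0,0,0.005],0.004],
    [1,[0,0,0.01],0.006],
    [1,[0,0,0.015],0.006],
    [1,[0,0,0.02],0.006],
    [1,[0,0,0.02],0.006],
  ],
)

```text
t: 10.4
eef_pos: [0.4845, -0.2809, 0.1523]
tool_rot: [-0.0, 0.905, 0.426, -0.0]
contact_force: [0.0, -0.8, -1.3]
gripper_width: 0.153
grasp_force: 61.2
```

```bash
python3 g.py .484 -0.2815 .14 -0.7
```

```text
t 10.4 pos [ 0.4845 -0.2809  0.1523] yawY -0.691 tilt [-0.  0. -1.] q7 [-0.13  0.46  0.71  1.94 -0.38  0.88  0.09] F [ 0.  -0.8 -1.3] T [0.01 0.   0.01] w 0.153 61.2
shift [-0.004 -0.     0.061] turn 0.0014
```

Going in freely, with home expected at TCP z of about 0.1395.

>>> apply_moves(
  deltas=[
    [1,[0,0,0.01],0],
    [1,[0,0,0.02],0],
    [1,[0,0,0.03],0],
    [1,[0,0,0.04],0],
    [1,[0,0,0.05],0],
    [1,[0,0,0.055],0],
    [1,[0,0,0.06],0],
    [1,[0,0,0.06],0],
  ],
)

```text
t: 11.2
eef_pos: [0.4846, -0.281, 0.1404]
tool_rot: [-0.0, 0.905, 0.426, -0.0]
contact_force: [0.4, -0.3, -2.1]
gripper_width: 0.155
grasp_force: 61.2
```

```bash
python3 g.py .484 -0.2815 .139 -0.7
```

```text
t 11.2 pos [ 0.4846 -0.281   0.1404] yawY -0.691 tilt [-0.  0. -1.] q7 [-0.12  0.48  0.7   1.95 -0.4   0.85  0.1 ] F [ 0.4 -0.3 -2.1] T [0.01 0.02 0.03] w 0.155 61.2
shift [-0.004 -0.001  0.007] turn 0.0014
```

>>> apply_moves(
  deltas=[
    [1,[0,0,0.0025],0],
    [1,[0,0,0.005],0],
    [1,[0,0,0.0075],0],
    [1,[0,0,0.0075],0],
  ],
)

```text
t: 11.6
eef_pos: [0.4848, -0.2811, 0.14]
tool_rot: [-0.0, 0.905, 0.426, 0.0]
contact_force: [-2.6, 2.8, 9.0]
gripper_width: 0.153
grasp_force: 62.8
```

```bash
python3 g.py .484 -0.2815 .139 -0.7
```

```text
t 11.6 pos [ 0.4848 -0.2811  0.14  ] yawY -0.691 tilt [ 0.001  0.001 -1.   ] q7 [-0.12  0.48  0.69  1.95 -0.4   0.85  0.1 ] F [-2.6  2.8  9. ] T [0.53 0.77 0.03] w 0.153 62.8
shift [-0.004 -0.002  0.005] turn 0.0014
```

Key contact was at 0.158 and this stop is at 0.140, an 18 mm drop, so the hub is home. I'll ease off, release and retreat.

>>> apply_moves(
  deltas=[
    [1,[0,0,-0.006],0],
    [0,[0,0,-0.006],0],
    [0,[0,0,-0.006],0],
    [0,[0,0,-0.006],0],
    [0,[0,0,-0.006],0],
    [0,[0,0,-0.006],0],
    [0,[0,0,-0.1],0],
    [0,[0,0,-0.3],0],
    [0,[0,0,-0.5],0],
    [0,[0,0,-0.5],0],
  ],
)

```text
t: 12.6
eef_pos: [0.4871, -0.2832, 0.244]
tool_rot: [0.003, 0.905, 0.426, 0.003]
contact_force: [1.0, 0.4, -0.3]
gripper_width: 1.005
grasp_force: 0.0
```

```bash
python3 g.py .484 -0.2815 .139 -0.7;python3 - <<'E'
from station import bot
import cv2,numpy as np
s=bot.read_camera("side")["color"][:,:,::-1]
c=s[175:300,270:395]
cv2.imwrite("pics/c3.png",cv2.resize(c,(600,600),interpolation=cv2.INTER_CUBIC))
E
```

```text
t 12.6 pos [ 0.4871 -0.2832  0.244 ] yawY -0.692 tilt [ 0.008 -0.003 -1.   ] q7 [-0.2   0.34  0.78  1.86 -0.28  1.04  0.  ] F [ 1.   0.4 -0.3] T [-0.04  0.01 -0.06] w 1.005 0.0
shift [-0.005 -0.022  0.525] turn 0.0013
```

View pics/c3.png

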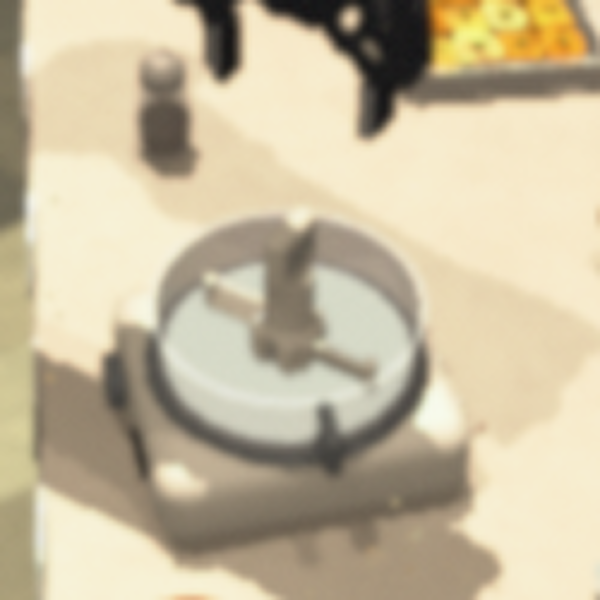

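The paddle sits upright and low in the bowl at about (290,300) in the crop. The gripper is clear above it and the shaker stands untouched at (165,110). I'm handing in.

>>> apply_moves(
  deltas=[
    [0,[0,0,0],0],
    [0,[0,0,0],0],
    [0,[0,0,0],0],
  ],
)

```text
t: 12.95
eef_pos: [0.484, -0.2806, 0.2378]
tool_rot: [-0.001, 0.905, 0.426, -0.001]
contact_force: [0.4, 0.5, -0.7]
gripper_width: 0.997
grasp_force: 0.0
```

```bash
python3 -c "
from station import bot
print(bot.hand_in())"
```

```text
the job is handed in; nothing more can be done
None
```

The dough paddle is fully home on the bowl floor with its keyway on the drive key and has been let go; the highest vertical force I read was about 9 N, I kept clear of the shaker, cup and timer, and the job was handed in at about 13 s (no verdict was returned).

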